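# Slide the tea board under the water dispenser and lock it behind the leg

### The job

The teacup stands on the bamboo board in front of the grey water dispenser. Slide the board, with the cup riding on it, in between the two front legs and under the dispenser's head, press it back against the spring bumper and shift it to the right (as seen looking into the bay) until it meets the side kerb, so that the wide right leg keeps it in and the cup stands under the spout. Push gently, do not touch or topple the teacup, leave the ladle and the clear cups where they are, and let go.

Things in the scene. Friction and masses are not known exactly. Their poses are not given: they have to be found in the camera images.
- unit: grey water dispenser, fixed, 290 mm wide, 370 mm tall. Origin: on the counter, midway between the front legs. x points into the bay, y left as seen looking in. Its head overhangs x -10 to 165 mm, underside 140 mm up. Left leg, a round post: x 12 to 30, y 97 to 115 mm. Wide right leg: x 12 to 30, y -97 to -136 mm, its inner side round (9 mm). Gap 194 mm.
- kerb (a point): near end of the inner face of the 30 mm high kerb on the right of the bay, at counter level (unit x = 30, y = -124 mm). It runs from here along the unit's x to the back and stops the board's right edge once the board is shifted right behind the right leg. Locked, the board's origin lies at about x = 85, y = -34 mm in the unit's frame. A like kerb closes the left side (inner face y = 103 mm).
- bumper (a joint): spring bumper at the back of the bay: black bar 178 mm wide (unit y -121 to 57 mm), 4 to 30 mm above the counter, sliding along unit x. 0 = fully forward, front face at unit x = 134 mm; grows to 0.016 m when pressed back. Spring 2.5 N at 0, plus 0.25 N per mm; returns when released. About 0.006 with the board resting on the back of the right leg.
- board: loose bamboo board, about 0.4 kg, 28 mm thick. Slab 110 (x) by 180 mm (y), origin at the centre of its underside, x towards the edge that goes in first, y left. On its front edge (x = -55 mm) a same-thickness tongue sticks out to x = -80 mm, from y = -58 to 38 mm, leaving a 52 mm shoulder on its left and 32 mm on its right (goes behind the right leg). Too wide to grip.
- teacup: white ceramic teacup without handle, 74 mm across the rim, 60 mm high, 0.16 kg, standing loose near the middle of the board; origin at the centre of its underside, z up.
- spout (a point): lower end of the steel spout (22 mm across) under the dispenser's head, 105 mm above the counter; fixed to the unit at its x = 85 mm, y = -34 mm.
- ladle: aluminium ladle lying on the counter, bowl 86 mm across, 30 mm high, handle 185 mm long towards its -x; origin under the bowl's centre. Bystander.
- acrylic0: one of three clear acrylic cups standing in a row, 72 mm across, 95 mm high; origin at the centre of its underside. Bystander.
- acrylic1: one of three clear acrylic cups standing in a row, 72 mm across, 95 mm high; origin at the centre of its underside. Bystander.
- acrylic2: one of three clear acrylic cups standing in a row, 72 mm across, 95 mm high; origin at the centre of its underside. Bystander.
There are look-alikes about, which are no part of the job. Of the things like the board, leave any that is blue; of the rest the larger one is meant.

How it is judged:
At the end, for the whole second after the job is handed in: Board flat behind the right leg: origin 80 to 97 mm in and 26 to 40 mm right of the gap's middle (unit's frame), square within 0.07 rad, bumper pressed over 2 mm; teacup upright on the board, within 25 mm horizontally of the spout; both at rest (x of board in the frame of unit between 0.08 and 0.097 m and y of board in the frame of unit between -0.04 and -0.026 m and angle between the x axis of board and the x axis of unit, either way round below 0.07 rad and height (world z) of board below 0.006 m and value of joint bumper above 0.002 m and horizontal distance between teacup and spout below 0.025 m and angle between teacup's own z axis and vertical below 0.1 rad and z of teacup in the frame of board below 0.034 m and linear speed of each of board, teacup below 0.01 m/s); the robot touches nothing.
It fails at once if the robot touches the teacup (over 1 N) (contact force between any of the fingers, the arm and teacup above 1 N).
It fails at once if the teacup tips by more than 0.35 rad (angle between teacup's own z axis and vertical above 0.35 rad).
It fails at once if the board is pressed against the dispenser with more than 30 N (contact force between board and unit above 30 N).
It fails at once if the ladle or a clear cup is moved by more than 20 mm (distance of any of acrylic0, acrylic1, acrylic2, ladle from where it was at the start of the episode above 0.02 m).
It also fails if it takes over 72 s, if anything falls off the work surface, if the arm or the gripper's body presses on something with over 40 N, if the wrist force passes 120 N, or if a joint passes its speed limit or range.

### The arm

A 7-joint arm with a two-finger parallel gripper is mounted at the origin on the work surface. World frame = base frame: x ahead of the robot, y to its left, z up, the work surface at z = 0. Lengths are in m, angles in rad, forces in N, time in s.
With the tool pointing down it reaches from about 0.4 to 0.85 m from the base axis. Payload 10.4 kg.
Tool frame: the origin (TCP) lies midway between the tips of the shut fingers; the grasp point (between the pads) lies 19 mm behind it; z points along the fingers, x is the direction in which the jaws open and shut, and the axes are right-handed (so a half turn about z gives the same grasp; the last joint's range is limited). The gripper opens to 85 mm and grips with 20 to 120 N. Pads are 22 mm wide; open, the fingers measure 114 mm over their backs; the gripper's body (76 mm by 85 mm) begins 54 mm behind the grasp point. The pads swing forward as they close: fully open they stand 13 mm farther back than shut.
Start: joints at [1.317, 0.332, -0.065, 1.46, 0.022, 1.35, -0.088], TCP at [0.143, -0.608, 0.231] pointing down, gripper open.
Joint ranges: [-2.6, 2.6], [-0.5, 2.12], [-1.47, 1.34], [0.16, 2.42], [-1.27, 4.41], [0.06, 2.06], [-2.6, 2.6]. Speed limits (rad/s): [2.22, 2.22, 2.79, 2.79, 3.14, 3.14, 3.14].

### API

Orientations are given as a unit quaternion [x, y, z, w].
In Python, from workcell import monitor, eyes, ticket, models gives the robot as it stands.
- The arm moves only by the tool servo_tool, never from a script. Its argument "motion" is a list of rows, each a list of 7 numbers: the opening, from 0 (shut) to 1 (fully open), then the shift along the tool's x, y, z in m, then the turn, a rotation vector about the tool's x, y, z in degrees. In form: [[fingers, tx, ty, tz, rx, ry, rz], ...]. A call has 1 to 20 rows; each row is the pose to reach, as a shift and turn from the pose commanded when the call began, along the tool's axes at that moment; what a row does not reach only later rows make up. A row lasts 1/8 s, in which the tool goes at most 62.5 mm and 10.7 degrees, less where a joint would pass 70% of its speed; a pose out of reach is approached as far as the arm can. A call with a gripper value outside its range is refused whole. The fingers move at their own pace and stop on an object; "grip_force" is the grip in N (left out, the last holds). Time passes only in rows, so rows that repeat a pose let the fingers close. It gives the time, the measured TCP pose, the force and the opening at its end, in the units of the state.
- monitor.get_obs(): the state, without advancing time (a new reading comes with each control period).
- eyes.camera(name): name is "scene" or "top" or "wrist"; returns (picture, depth): 420x560x3 uint8, blue, green, red; 420x560 float32, m along the optical axis (not along the pixel's ray), 0 where there is no reading.
- eyes.camera_info(name): a dict with "intrinsics" (3x3 intrinsics, pixels), "extrinsics" (4x4, takes a point from world to camera coordinates); the wrist camera has in their place "tool_from_camera" (4x4, takes a point from camera to tool coordinates, whose origin is the TCP and whose axes are the tool frame's). Camera axes: x right, y down, z forward; pixel columns grow to the right and rows downward; lengths in m; the calibration is good to about 2 mm. A picture is of the moment at which its call begins: read the wrist's pose just before it. camera_info takes no time and is no camera call.
- ticket.hand_in(): hands the job in, once; it reports no verdict.
Trained networks look in the newest picture that a camera, given by its name, has taken for a name from the list of things; names that differ only in an ending like _2 or _b are one class to them, and where a whole thing is asked for, a point or a joint stands for the part that bears it (a point fixed in the world has none). Each returns a list of dicts, best first, with "confidence" (0 to 1); they miss things now and then, are a little off and sometimes report something else, mostly with a low value. They report only what shows in the picture. A call takes as long as a camera call. They do not tell look-alikes from the thing itself.
- models.boxes_of(camera, thing): "point" ([x, y, z] in m, in the coordinates of the camera as it stood for that picture, good to about 4 mm: the middle of the surface that is visible of it).
The state is a dict: "clock": time; "joint_pos": joint angles; "joint_velocities": joint speeds; "tau": joint torques, N m; "position": TCP position; "ee_rot": TCP orientation; "ft_force": force on the tool from outside, world axes, zero at the start; "torque": the same for the moment, N m; "grip_width": opening from 0.0 (shut) to 1.0 (fully open).
Only numpy, scipy, OpenCV 4.12 (cv2) and the standard library are available. Lean on these libraries where they do the work, as an engineer would, in place of code of your own. Each camera call takes 0.05 s, during which the arm holds its last target. There are 200 camera calls.

## Working session

There is one attempt and no reset: what is moved stays moved. The work goes in short steps, Python scripts to look and compute and a tool call to move; the robot and the scene stay as the last step left them, time stands still between calls to the robot, and variables do not carry over. Pictures are saved under pics/ and viewed, about 8 in all and at most 12, crops included, and the job is handed in when it is done.

Besides the shell and the picture viewer there is one more tool, called after "Emit:" by a JSON object that holds its "method" and its "body", one argument or row to a line. servo_tool: Moves the arm, as the interface text tells. Its arguments: {"type":"object","properties":{"motion":{"type":"array"},"grip_force":{"type":"number"}},"required":["motion"]}

```bash
mkdir -p pics; ls; cat > h.py <<'E'
import numpy as np, cv2
from scipy.spatial.transform import Rotation as R
from workcell import monitor, eyes, ticket, models
def world(cam,p):
    i=eyes.camera_info(cam); return (np.linalg.inv(np.array(i["extrinsics"]))@np.append(p,1))[:3]
def cloud(cam,d):
    i=eyes.camera_info(cam); K=np.array(i["intrinsics"]); v,u=np.mgrid[:d.shape[0],:d.shape[1]]
    P=np.stack([(u-K[0,2])/K[0,0]*d,(v-K[1,2])/K[1,1]*d,d,np.ones_like(d)],-1)
    return (P@np.linalg.inv(np.array(i["extrinsics"])).T)[...,:3]
E
python3 - <<'E'
from h import *
np.set_printoptions(precision=3,suppress=True)
print(monitor.get_obs())
for c in("scene","top"):
    im,d=eyes.camera(c); cv2.imwrite(f"pics/{c}0.png",im); np.save(f"pics/{c}0.npy",d)
    for t in["unit","board","teacup","ladle","acrylic0","bumper","spout"]:
        i=eyes.camera_info(c);K=np.array(i["intrinsics"])
        for b in models.boxes_of(c,t):
            p=np.array(b["point"]);print(c,t,round(b["confidence"],2),world(c,p),(K@p/p[2])[:2].round())
E
```

```text
pics
{'clock': 0.0, 'joint_pos': array([ 1.317,  0.333, -0.065,  1.461,  0.022,  1.35 , -0.088]), 'joint_velocities': array([-0.002,  0.   ,  0.002,  0.002, -0.   , -0.001,  0.001]), 'tau': array([ -0.   , -62.545,   0.049, -39.16 ,   0.016,   0.01 ,   0.   ]), 'position': array([ 0.143, -0.608,  0.23 ]), 'ee_rot': array([ 0.784, -0.621, -0.001, -0.   ]), 'ft_force': array([ 0.917, -0.368,  0.167]), 'torque': array([-0.05 , -0.013, -0.02 ]), 'grip_width': 0.9995443900787147}
scene unit 0.87 [0.735 0.274 0.358] [446. 287.]
scene unit 0.43 [ 0.402 -0.345  0.011] [213. 179.]
scene board 0.96 [0.26  0.282 0.024] [437. 188.]
scene board 0.6 [ 0.474 -0.012  0.026] [317. 225.]
scene board 0.6 [ 0.738 -0.069  0.013] [267. 310.]
scene teacup 0.98 [ 0.444 -0.018  0.064] [318. 207.]
scene ladle 0.72 [ 0.408 -0.344  0.015] [212. 180.]
scene acrylic0 0.72 [ 0.667 -0.3    0.06 ] [188. 252.]
scene acrylic0 0.68 [ 0.643 -0.393  0.058] [159. 236.]
scene bumper 0.56 [0.735 0.275 0.36 ] [447. 287.]
scene spout 0.62 [0.731 0.277 0.36 ] [448. 286.]
top unit 0.96 [0.66  0.261 0.302] [ 98. 123.]
top board 0.92 [0.248 0.273 0.025] [127. 325.]
top board 0.86 [ 0.729 -0.072  0.021] [262. 134.]
top board 0.16 [0.665 0.261 0.304] [ 97. 121.]
top ladle 0.77 [ 0.414 -0.345  0.014] [373. 248.]
top acrylic0 0.97 [ 0.615 -0.487  0.056] [425. 165.]
top acrylic0 0.73 [ 0.656 -0.386  0.054] [384. 151.]
top acrylic0 0.67 [ 0.689 -0.3    0.055] [350. 140.]
top spout 0.89 [0.667 0.262 0.306] [ 96. 120.]
```

View pics/scene0.png

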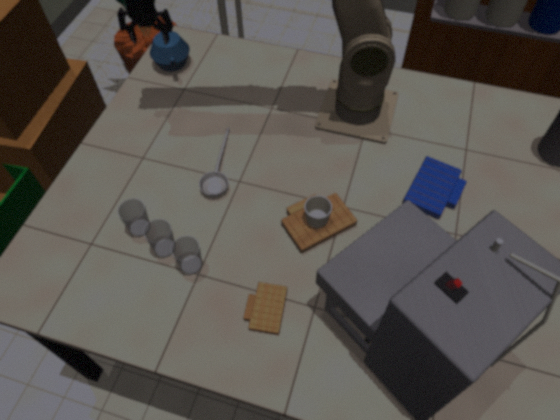

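View pics/top0.png

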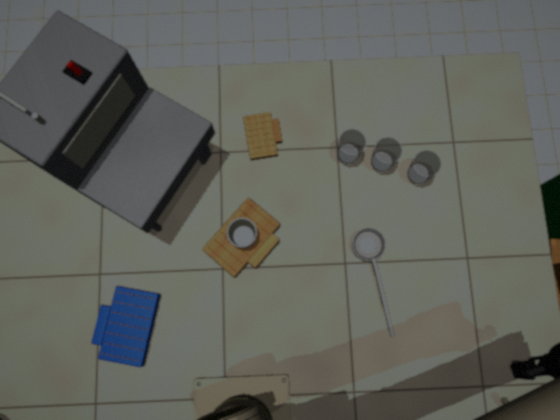

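The board candidates in the top view are blue at (127,325), which is excluded, small bamboo at (262,134), and large bamboo with the cup at (241,237), which I choose. Its tongue points lower-right, away from the dispenser. The dispenser's legs are at about (205,155) and (155,225). Next I'll measure the poses from depth.

```bash
cat > m.py <<'E'
from h import *
from scipy.optimize import minimize
np.set_printoptions(precision=4,suppress=True)
def inside(p,pose,s=1):
    c,si=np.cos(pose[2]),np.sin(pose[2]); q=p-pose[:2]
    return np.stack([q[:,0]*c+q[:,1]*si,-q[:,0]*si+q[:,1]*c],1)
def boardmask_pts(cam,im,d,c0,r=.15,hole=0.05):
    P=cloud(cam,d); hsv=cv2.cvtColor(im,cv2.COLOR_BGR2HSV)
    m=(d>0)&(np.hypot(P[...,0]-c0[0],P[...,1]-c0[1])<r)&(P[...,2]>.017)&(P[...,2]<.04)&(hsv[...,1]>100)
    return P[m],m
def fitboard(p,cup,x0,pix):
    # grid IoU fit: template points sampled vs observed
    g=np.stack(np.meshgrid(np.arange(-.11,.09,.002),np.arange(-.12,.12,.002),indexing='ij'),-1).reshape(-1,2)
    def tmpl(q):
        return ((abs(q[:,0])<.055)&(abs(q[:,1])<.09))|((q[:,0]<=-.055)&(q[:,0]>-.08)&(q[:,1]>-.058)&(q[:,1]<.038))
    from scipy.spatial import cKDTree
    t=cKDTree(p[:,:2])
    def cost(x):
        c,s=np.cos(x[2]),np.sin(x[2]); w=g@np.array([[c,s],[-s,c]])+x[:2]
        dd=t.query(w)[0]; obs=1/(1+np.exp((dd-pix)/.0008))
        ign=np.hypot(*(w-cup).T)<.05
        return (np.abs(tmpl(g)-obs)[~ign]).sum()
    best=min((minimize(cost,np.array(x0)+[0,0,a],method='Nelder-Mead',options=dict(initial_simplex=np.array(x0)+[0,0,a]+np.array([[0,0,0],[.01,0,0],[0,.01,0],[0,0,.1]]))) for a in(-.15,0,.15)),key=lambda r:r.fun)
    return best.x,best.fun
E
python3 - <<'E'
from m import *
for c in("top","scene"):
    im=cv2.imread(f"pics/{c}0.png");d=np.load(f"pics/{c}0.npy");P=cloud(c,d)
    p,m=boardmask_pts(c,im,d,(.46,-.01)); print(c,len(p),np.median(p[:,2]),p[:,:2].mean(0))
    # cup rim: points z .052-.068
    q=P[(d>0)&(np.hypot(P[...,0]-.46,P[...,1])<.13)&(P[...,2]>.08)&(P[...,2]<.1)]
    cc,rr=cv2.minEnclosingCircle(q[:,:2].astype(np.float32)); print("cup",cc,rr,len(q),q[:,2].max())
    rect=cv2.minAreaRect(p[:,:2].astype(np.float32)); print(rect)
    for a in(.7,):
        print(fitboard(p,np.array(cc),[*rect[0],a],.0016 if c=="top" else .0018))
    f=P[d>0]; f=f[(f[:,0]>.4)&(f[:,1]>.05)]
    h,e=np.histogram(f[:,2],np.arange(.1,.42,.01)); print(dict(zip(e.round(2).tolist(),h.tolist())))
    i=eyes.camera_info(c); print(np.linalg.inv(np.array(i["extrinsics"]))[:3,3],np.array(i["intrinsics"])[0,0])
im=cv2.imread("pics/top0.png"); cv2.imwrite("pics/c1.png",cv2.convertScaleAbs(cv2.resize(im[130:300,130:300],(680,680)[:2] if 0 else (590,590),interpolation=3),alpha=1.8))
E
```

```text
top 2469 0.02858211451832715 [ 0.4445 -0.0186]
cup (0.4558791220188141, -0.01736460067331791) 0.03668270260095596 182 0.09365406706739576
((0.44744646549224854, -0.019705772399902344), (0.13455462455749512, 0.17629490792751312), 46.912147521972656)
(array([ 0.4547, -0.0103,  0.8204]), np.float64(1328.0952607121478))
{0.1: 4, 0.11: 5, 0.12: 2, 0.13: 7, 0.14: 79, 0.15: 152, 0.16: 162, 0.17: 180, 0.18: 168, 0.19: 224, 0.2: 9297, 0.21: 462, 0.22: 275, 0.23: 212, 0.24: 267, 0.25: 300, 0.26: 294, 0.27: 332, 0.28: 311, 0.29: 332, 0.3: 344, 0.31: 352, 0.32: 357, 0.33: 411, 0.34: 469, 0.35: 410, 0.36: 3860, 0.37: 7137, 0.38: 133, 0.39: 114, 0.4: 135}
[ 0.2273 -0.1139  1.3099] 513.9558770658991
scene 1783 0.026702772053312618 [ 0.4711 -0.0142]
cup (0.45712146162986755, -0.017221994698047638) 0.03784995153546333 163 0.09226569118062855
((0.45138871669769287, -0.020060166716575623), (0.13615930080413818, 0.17762701213359833), 47.228370666503906)
(array([ 0.4599, -0.0101,  0.8239]), np.float64(1721.6023133582567))
{0.1: 141, 0.11: 153, 0.12: 166, 0.13: 152, 0.14: 255, 0.15: 272, 0.16: 298, 0.17: 299, 0.18: 309, 0.19: 455, 0.2: 8159, 0.21: 200, 0.22: 192, 0.23: 218, 0.24: 216, 0.25: 222, 0.26: 228, 0.27: 229, 0.28: 251, 0.29: 244, 0.3: 254, 0.31: 272, 0.32: 276, 0.33: 276, 0.34: 287, 0.35: 294, 0.36: 12902, 0.37: 2667, 0.38: 91, 0.39: 188, 0.4: 147}
[1.1526 0.1137 1.1499] 486.7966925019386
```

View pics/c1.png

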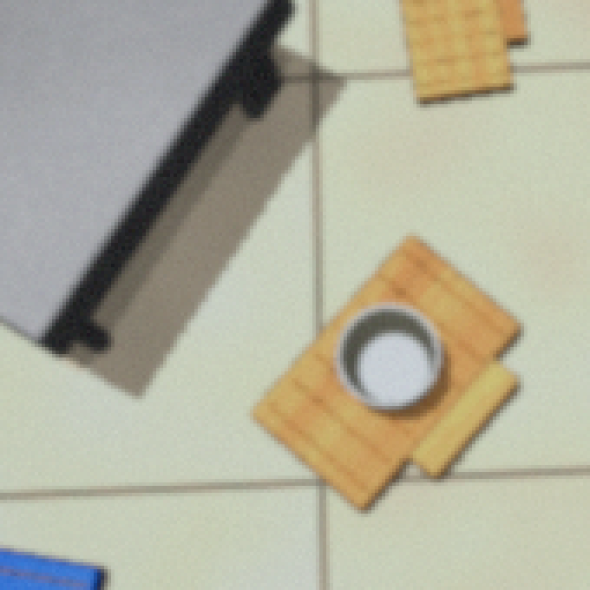

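The crop confirms the choice: large bamboo, cup on top, 52 mm shoulder at lower left. The board is at about (0.457, -0.010), yaw 0.82. Next is the unit's pose.

```bash
python3 - <<'E'
from m import *
for c in("top","scene"):
    im=cv2.imread(f"pics/{c}0.png");d=np.load(f"pics/{c}0.npy");P=cloud(c,d)
    hd=(d>0)&(P[...,0]>.35)&(P[...,1]>.02)
    for lo,hi in((.195,.215),(.355,.385)):
        m=(hd&(P[...,2]>lo)&(P[...,2]<hi)).astype(np.uint8)
        m=cv2.morphologyEx(m,cv2.MORPH_OPEN,np.ones((5,5)))
        n,l,s,_=cv2.connectedComponentsWithStats(m); m=l==1+s[1:,4].argmax()
        q=P[m][:,:2].astype(np.float32)
        r=cv2.minAreaRect(q); print(c,lo,np.median(P[m][:,2]),r); print(cv2.boxPoints(r))
    m=(hd&(P[...,2]>.03)&(P[...,2]<.125)); q=P[m]; v,u=np.where(m)
    sel=np.hypot(q[:,0]-.55,q[:,1]-.13)<.3
    print(sel.sum()); 
    if c=="top":print(np.c_[u,v,q][sel][::3][:60])
E
```

```text
top 0.195 0.2056336459763375 ((0.620294451713562, 0.18745693564414978), (0.17947855591773987, 0.29008764028549194), 56.28763198852539)
[[0.4498 0.1933]
 [0.6911 0.0323]
 [0.7908 0.1816]
 [0.5494 0.3426]]
top 0.355 0.3706754829493022 ((0.7175814509391785, 0.33425527811050415), (0.1839909851551056, 0.2898596525192261), 56.390987396240234)
[[0.546  0.3379]
 [0.7874 0.1774]
 [0.8892 0.3307]
 [0.6478 0.4911]]
369
[[207.     145.       0.6859   0.0656   0.075 ]
 [208.     146.       0.6856   0.064    0.0684]
 [208.     147.       0.6855   0.065    0.0613]
 [207.     148.       0.6836   0.0679   0.0594]
 [205.     149.       0.6782   0.0718   0.0677]
 [208.     149.       0.6838   0.0666   0.0511]
 [205.     150.       0.6748   0.0716   0.0695]
 [208.     150.       0.6807   0.0665   0.0521]
 [203.     151.       0.6693   0.0754   0.0779]
 [206.     151.       0.6766   0.071    0.0568]
 [209.     151.       0.6843   0.0665   0.0341]
 [204.     152.       0.6722   0.0753   0.0621]
 [207.     152.       0.6779   0.0701   0.0452]
 [202.     153.       0.6646   0.0782   0.0767]
 [205.     153. 
[... 1910 characters left out ...]
     228.       0.4782   0.0264   0.0303]
 [157.     229.       0.4834   0.2015   0.0302]
 [221.     230.       0.4725   0.0385   0.0362]
 [222.     231.       0.4708   0.0366   0.0309]
 [221.     233.       0.4658   0.0392   0.0308]
 [219.     234.       0.4632   0.0441   0.0325]]
scene 0.195 0.20369424083517634 ((0.6202324628829956, 0.18612456321716309), (0.17555756866931915, 0.29268136620521545), 56.98558044433594)
[[0.4497 0.1923]
 [0.6951 0.0328]
 [0.7908 0.18  ]
 [0.5453 0.3395]]
scene 0.355 0.36857197650107326 ((0.7196405529975891, 0.3357124924659729), (0.1829528957605362, 0.29223448038101196), 56.43074417114258)
[[0.5473 0.3403]
 [0.7908 0.1787]
 [0.892  0.3311]
 [0.6485 0.4927]]
638
```

```bash
cat > g.py <<'E'
from h import *
np.set_printoptions(precision=4,suppress=True)
U=np.array([.577,.1215]);UY=.984
def rot(a): return np.array([[np.cos(a),-np.sin(a)],[np.sin(a),np.cos(a)]])
def toworld(p): return U+rot(UY)@np.array(p)
def tounit(p): return rot(-UY)@(np.array(p[:2])-U)
def pose(heading,tilt):   # tool x=right, z=down tilted forward
    X=np.array([np.sin(heading),-np.cos(heading),0]);f=np.array([np.cos(heading),np.sin(heading),0]);t=np.radians(tilt)
    Z=np.sin(t)*f-np.cos(t)*np.array([0,0,1]);return R.from_matrix(np.stack([X,np.cross(Z,X),Z],1))
def row(p,heading,tilt,base=None):
    if base is None: o=monitor.get_obs();base=(o["position"],R.from_quat(o["ee_rot"]))
    b,q=base;T=pose(heading,tilt)
    return np.r_[q.inv().apply(np.array(p)-b)*1000,(q.inv()*T).as_rotvec(degrees=True)].round(1)
def state():
    o=monitor.get_obs();q=R.from_quat(o["ee_rot"]).as_matrix();X=q[:,0]
    h=np.arctan2(X[0],-X[1]);f=np.array([np.cos(h),np.sin(h),0])
    u=tounit(o["position"]);F=rot(-UY)@o["ft_force"][:2]
    print("t",o["clock"],"pos",o["position"],"unit",u,"hd-unit",h-UY,"tilt",np.degrees(np.arctan2(q[:,2]@f,-q[2,2])),"Funit",F,o["ft_force"][2],"grip",o["grip_width"],"j",o["joint_pos"])
E
python3 - <<'E'
from g import *
state()
print(tounit([.457,-.010]))
for t in(0,35): print(row([.382,-.105,.20],.822,t))
E
```

```text
t 0.8 pos [ 0.143  -0.6085  0.2313] unit [-0.8482 -0.0427] hd-unit -0.7532461633579478 tilt 0.00034179795352751256 Funit [-0.3082 -0.8072] 0.4763115204682605 grip 1.0024585189813633 j [ 1.3174  0.3322 -0.0647  1.4601  0.0216  1.3499 -0.0885]
[-0.1759  0.0271]
[-435.4 -347.8   31.3    0.    -0.   -33.9]
[-435.4 -347.8   31.3   34.   -10.3  -32.8]
```

Emit:
{"method": "servo_tool", "body": {
  "motion": [
    [0.6, -0.435, -0.348, 0.031, 34, -10.3, -32.8],
    [0.6, -0.435, -0.348, 0.031, 34, -10.3, -32.8],
    [0.6, -0.435, -0.348, 0.031, 34, -10.3, -32.8],
    [0.6, -0.435, -0.348, 0.031, 34, -10.3, -32.8],
    [0.6, -0.435, -0.348, 0.031, 34, -10.3, -32.8],
    [0.6, -0.435, -0.348, 0.031, 34, -10.3, -32.8],
    [0.6, -0.435, -0.348, 0.031, 34, -10.3, -32.8],
    [0.6, -0.435, -0.348, 0.031, 34, -10.3, -32.8],
    [0.6, -0.435, -0.348, 0.031, 34, -10.3, -32.8],
    [0.6, -0.435, -0.348, 0.031, 34, -10.3, -32.8],
    [0.6, -0.435, -0.348, 0.031, 34, -10.3, -32.8],
    [0.6, -0.435, -0.348, 0.031, 34, -10.3, -32.8],
    [0.6, -0.435, -0.348, 0.031, 34, -10.3, -32.8],
    [0.6, -0.435, -0.348, 0.031, 34, -10.3, -32.8]
  ]
}}

```text
clock: 2.55
position: [0.3822, -0.1059, 0.2003]
ee_rot: [0.887, -0.349, 0.111, -0.28]
ft_force: [0.5, -0.0, 0.8]
grip_width: 0.599
```

```bash
python3 - <<'E'
from g import *
state()
for z in(.1,.016): print(row([.382,-.105,z],.822,35))
im,d=eyes.camera("wrist"); cv2.imwrite("pics/w1.png",im)
i=eyes.camera_info("wrist");print(i)
E
```

```text
t 2.55 pos [ 0.3822 -0.1059  0.2003] unit [-0.2972  0.0363] hd-unit -0.16325827467436937 tilt 35.03950608923571 Funit [ 0.2561 -0.4018] 0.7767682743805563 grip 0.599291016162513 j [ 1.2303 -0.1945 -0.5108  2.2069 -0.7665  1.2092  0.2989]
[-0.8 57.2 82.4 -0.  -0.1 -0. ]
[ -0.8 105.4 151.2  -0.   -0.1  -0. ]
{'intrinsics': array([[290.0825,   0.    , 280.4293],
       [  0.    , 290.0825, 210.8972],
       [  0.    ,   0.    ,   1.    ]]), 'tool_from_camera': array([[ 1.    , -0.0004,  0.0004,  0.0014],
       [ 0.0003,  0.948 ,  0.3183, -0.0812],
       [-0.0005, -0.3183,  0.948 , -0.1425],
       [ 0.    ,  0.    ,  0.    ,  1.    ]])}
```

View pics/w1.png

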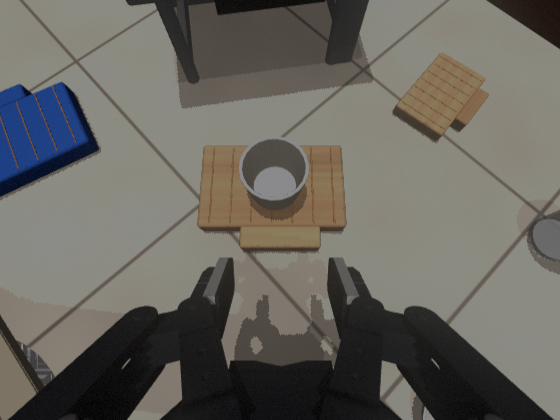

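The wrist view shows the board square to the fingers, with the tongue spanning x=240–320 and centred on the gripper. The legs are at (190,70) and (350,50), right leg wide, as expected. I'll descend, adding tilt so the camera and hand clear the head later.

```bash
python3 - <<'E'
from g import *
for z in(.06,.009): print(row([.382,-.105,z],.822,50))
E
```

```text
[ -0.7  80.2 115.1  15.   -0.1  -0. ]
[ -0.8 109.5 156.8  15.   -0.1  -0. ]
```

Emit:
{"method": "servo_tool", "body": {
  "motion": [
    [0.6, -0.001, 0.08, 0.115, 15, 0, 0],
    [0.6, -0.001, 0.08, 0.115, 15, 0, 0],
    [0.6, -0.001, 0.08, 0.115, 15, 0, 0],
    [0.6, -0.001, 0.08, 0.115, 15, 0, 0],
    [0.6, -0.001, 0.09, 0.13, 15, 0, 0],
    [0.6, -0.001, 0.1, 0.145, 15, 0, 0],
    [0.6, -0.001, 0.109, 0.156, 15, 0, 0],
    [0.6, -0.001, 0.109, 0.156, 15, 0, 0]
  ]
}}

```text
clock: 3.6
position: [0.3824, -0.1053, 0.0109]
ee_rot: [0.844, -0.331, 0.156, -0.393]
ft_force: [0.8, -0.7, 0.5]
grip_width: 0.602
```

```bash
python3 - <<'E'
from g import *
state()
E
```

```text
t 3.6 pos [ 0.3824 -0.1053  0.0109] unit [-0.2966  0.0364] hd-unit -0.162439536465129 tilt 50.01992687967892 Funit [-0.1126 -1.0122] 0.4891524225246925 grip 0.6021155585463095 j [ 1.2534  0.3901 -0.4209  2.3421 -1.0242  0.8692  0.961 ]
```

```bash
cat > path.py <<'E'
from g import *
import sys
# off: TCP in board frame ; boards: list of virtual board poses (unit x,y,heading)
def rows(boards,off,tilt,z=.0105,fing=.6):
    o=monitor.get_obs();base=(o["position"],R.from_quat(o["ee_rot"]))
    for b in boards:
        p=toworld(np.array(b[:2])+rot(b[2])@np.array(off))
        r=row([*p,z],UY+b[2],tilt,base); print([fing,*(r[:3]/1000).round(4).tolist(),*r[3:].tolist()],end=",\n")
E
python3 - <<'E'
from path import *
xs=np.r_[-.2,-.186,-.180,-.176,-.173,-.169,-.164,-.159,-.154,-.149,-.144,-.139,-.134,-.129,-.124,-.119,-.114,-.109,-.106,-.105]
def b(x):
    s=np.clip((x+.176)/.116,-1,1); k=np.clip((x+.155)/.105,0,1)
    return x,(.027-.026*s if s>0 else .027-.16*(x+.176)),-.16*(1-k)
rows([b(x) for x in xs],(-.083,-.010),50)
print(b(-.105))
E
```

```text
[0.6, 0.0001, -0.0082, 0.0104, -0.0, -0.2, 0.0],
[0.6, 0.0001, -0.0173, 0.0213, -0.0, -0.2, 0.0],
[0.6, 0.0, -0.0212, 0.0259, -0.0, -0.2, 0.0],
[0.6, 0.0, -0.0238, 0.029, -0.0, -0.2, 0.0],
[0.6, 0.0002, -0.0257, 0.0314, -0.0, -0.2, 0.0],
[0.6, 0.0004, -0.0284, 0.0345, -0.0, -0.2, 0.0],
[0.6, 0.0007, -0.0317, 0.0384, -0.0, -0.2, 0.0],
[0.6, 0.001, -0.0349, 0.0424, -0.0, -0.2, 0.0],
[0.6, 0.0015, -0.0382, 0.0463, -0.0, -0.3, -0.1],
[0.6, 0.0024, -0.0416, 0.0503, -0.0, -0.6, -0.3],
[0.6, 0.0033, -0.0449, 0.0543, -0.0, -0.9, -0.6],
[0.6, 0.0042, -0.0483, 0.0583, -0.0, -1.3, -0.9],
[0.6, 0.0052, -0.0516, 0.0623, -0.0, -1.6, -1.2],
[0.6, 0.0061, -0.055, 0.0663, -0.0, -1.9, -1.5],
[0.6, 0.007, -0.0583, 0.0703, -0.0, -2.3, -1.7],
[0.6, 0.0079, -0.0617, 0.0743, -0.0, -2.6, -2.0],
[0.6, 0.0089, -0.065, 0.0783, -0.0, -2.9, -2.3],
[0.6, 0.0098, -0.0684, 0.0823, -0.0, -3.3, -2.6],
[0.6, 0.0103, -0.0704, 0.0847, -0.0, -3.5, -2.7],
[0.6, 0.0105, -0.0711, 0.0855, -0.0, -3.5, -2.8],
(-0.105, np.float64(0.011086206896551726), np.float64(-0.08380952380952379))
```

Emit:
{"method": "servo_tool", "body": {
  "motion": [
    [0.6, 0, -0.0082, 0.0104, 0, 0, 0],
    [0.6, 0, -0.0173, 0.0213, 0, 0, 0],
    [0.6, 0, -0.0212, 0.0259, 0, 0, 0],
    [0.6, 0, -0.0238, 0.029, 0, 0, 0],
    [0.6, 0.0002, -0.0257, 0.0314, 0, 0, 0],
    [0.6, 0.0004, -0.0284, 0.0345, 0, -0.1, 0],
    [0.6, 0.0007, -0.0317, 0.0384, 0, -0.1, 0],
    [0.6, 0.001, -0.035, 0.0424, 0, -0.2, -0.1],
    [0.6, 0.0015, -0.0382, 0.0463, 0, -0.3, -0.1],
    [0.6, 0.0024, -0.0416, 0.0503, 0, -0.6, -0.3],
    [0.6, 0.0033, -0.045, 0.0543, 0, -0.9, -0.6],
    [0.6, 0.0042, -0.0483, 0.0583, 0, -1.3, -0.9],
    [0.6, 0.0052, -0.0516, 0.0623, 0, -1.6, -1.2],
    [0.6, 0.0061, -0.055, 0.0663, 0, -1.9, -1.5],
    [0.6, 0.007, -0.0583, 0.0703, 0, -2.3, -1.7],
    [0.6, 0.008, -0.0617, 0.0743, 0, -2.6, -2.0],
    [0.6, 0.0089, -0.065, 0.0783, 0, -2.9, -2.3],
    [0.6, 0.0098, -0.0684, 0.0823, 0, -3.3, -2.6],
    [0.6, 0.0103, -0.0704, 0.0847, 0, -3.5, -2.7],
    [0.6, 0.0105, -0.0711, 0.0855, 0, -3.5, -2.8]
  ]
}}

```text
clock: 6.1
position: [0.4653, -0.0302, 0.0095]
ee_rot: [0.856, -0.298, 0.139, -0.399]
ft_force: [-2.2, -1.6, 0.8]
grip_width: 0.6
```

```bash
cat > look.py <<'E'
from m import *
import g,sys
g.state()
for c in("top","scene"):
    im,d=eyes.camera(c);P=cloud(c,d); c0=g.toworld([float(sys.argv[1]),0])
    q=P[(d>0)&(np.hypot(P[...,0]-c0[0],P[...,1]-c0[1])<.07)&(P[...,2]>.08)&(P[...,2]<.1)]
    cc=np.array(cv2.minEnclosingCircle(q[:,:2].astype(np.float32))[0]) if len(q)>20 else np.array(c0)
    p,_=boardmask_pts(c,im,d,c0)
    x,f=fitboard(p,cc,[*c0,.984],.0017); print(c,len(p),"board unit",g.tounit(x),x[2]-g.UY,f,"cup unit",g.tounit(cc),len(q))
im,d=eyes.camera("wrist"); cv2.imwrite(sys.argv[2],im)
E
python3 look.py -.105 pics/w2.png
```

```text
t 6.1 pos [ 0.4653 -0.0302  0.0095] unit [-0.1881  0.009 ] hd-unit -0.08370768852898969 tilt 50.02286853411142 Funit [-2.5067  0.9293] 0.8075285763109821 grip 0.6001484601700543 j [ 1.0709  0.4531 -0.5494  2.2812 -1.1172  0.7238  0.869 ]
top 2387 board unit [-0.1069  0.0139] -0.07504017448423728 1310.6265177484393 cup unit [-0.1108  0.0081] 184
scene 1416 board unit [-0.1129  0.0095] -0.09527800896233374 2172.0324985848656 cup unit [-0.1097  0.0082] 182
```

View pics/w2.png

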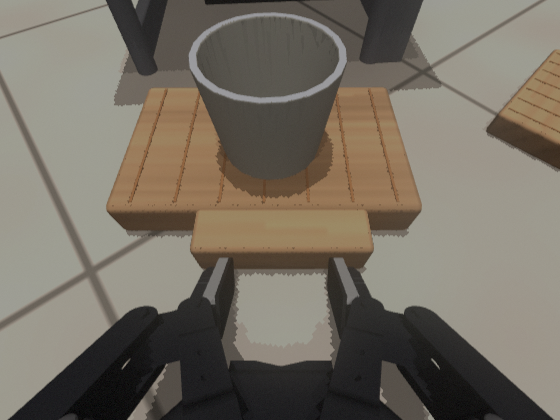

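```bash
python3 - <<'E'
from path import *
xs=np.r_[-.103,-.100,-.096,-.092,-.088,-.084,-.080,-.076,-.072,-.068,-.064,-.060,-.056,-.052,-.048,-.046,-.045]
b=lambda x:(x,np.interp(x,[-.105,-.056],[.0120,.0005]),np.interp(x,[-.105,-.056],[-.084,0]))
rows([b(x) for x in xs],(-.083,-.010),50)
E
```

```text
[0.6, 0.0006, -0.0018, 0.0008, -0.0, -0.1, -0.2],
[0.6, 0.0015, -0.0038, 0.0031, -0.0, -0.3, -0.4],
[0.6, 0.0027, -0.0064, 0.0063, -0.0, -0.6, -0.6],
[0.6, 0.0039, -0.0091, 0.0095, -0.0, -0.9, -0.9],
[0.6, 0.005, -0.0117, 0.0127, -0.0, -1.2, -1.1],
[0.6, 0.0062, -0.0144, 0.0158, -0.0, -1.5, -1.4],
[0.6, 0.0074, -0.0171, 0.019, -0.0, -1.8, -1.6],
[0.6, 0.0085, -0.0198, 0.0222, -0.0, -2.1, -1.9],
[0.6, 0.0097, -0.0224, 0.0254, -0.0, -2.4, -2.1],
[0.6, 0.0108, -0.0251, 0.0286, -0.0, -2.7, -2.4],
[0.6, 0.012, -0.0278, 0.0318, -0.0, -3.1, -2.6],
[0.6, 0.0132, -0.0305, 0.035, -0.0, -3.4, -2.9],
[0.6, 0.0143, -0.0332, 0.0382, -0.0, -3.7, -3.1],
[0.6, 0.014, -0.0357, 0.0413, -0.0, -3.7, -3.1],
[0.6, 0.0137, -0.0383, 0.0443, -0.0, -3.7, -3.1],
[0.6, 0.0135, -0.0396, 0.0458, -0.0, -3.7, -3.1],
[0.6, 0.0134, -0.0402, 0.0466, -0.0, -3.7, -3.1],
```

Emit:
{"method": "servo_tool", "body": {
  "motion": [
    [0.6, 0.0006, -0.0018, 0.001, 0, -0.1, -0.2],
    [0.6, 0.0015, -0.0038, 0.0031, 0, -0.3, -0.4],
    [0.6, 0.0027, -0.0064, 0.0063, 0, -0.6, -0.6],
    [0.6, 0.0039, -0.0091, 0.0095, 0, -0.9, -0.9],
    [0.6, 0.005, -0.0117, 0.0127, 0, -1.2, -1.1],
    [0.6, 0.0062, -0.0144, 0.0158, 0, -1.5, -1.4],
    [0.6, 0.0074, -0.0171, 0.019, 0, -1.8, -1.6],
    [0.6, 0.0085, -0.0198, 0.0222, 0, -2.1, -1.9],
    [0.6, 0.0097, -0.0224, 0.0254, 0, -2.4, -2.1],
    [0.6, 0.0108, -0.0251, 0.0286, 0, -2.7, -2.4],
    [0.6, 0.012, -0.0278, 0.0318, 0, -3.1, -2.6],
    [0.6, 0.0132, -0.0305, 0.035, 0, -3.4, -2.9],
    [0.6, 0.0143, -0.0332, 0.0382, 0, -3.7, -3.1],
    [0.6, 0.014, -0.0357, 0.0413, 0, -3.7, -3.1],
    [0.6, 0.0137, -0.0383, 0.0443, 0, -3.7, -3.1],
    [0.6, 0.0135, -0.0396, 0.0458, 0, -3.7, -3.1],
    [0.6, 0.0134, -0.0402, 0.0466, 0, -3.7, -3.1]
  ]
}}

```text
clock: 8.38
position: [0.514, 0.0096, 0.0104]
ee_rot: [0.867, -0.262, 0.122, -0.405]
ft_force: [-2.1, -2.0, 0.6]
grip_width: 0.601
```

```bash
python3 look.py -.045 pics/w3.png
```

```text
t 8.375 pos [0.514  0.0096 0.0104] unit [-0.128  -0.0095] hd-unit 0.0001451380712887973 tilt 50.02951443431771 Funit [-2.8175  0.6163] 0.6470395260278337 grip 0.6012936454592005 j [ 0.9451  0.5155 -0.5748  2.184  -1.075   0.6864  0.7804]
top 2399 board unit [-0.0468  0.0017] 0.007279373859125249 1364.30030313946 cup unit [-0.0513 -0.0049] 187
scene 605 board unit [-0.057  -0.0063] -0.14221357349506458 2904.3002582031913 cup unit [-0.0537 -0.0038] 104
```

View pics/w3.png

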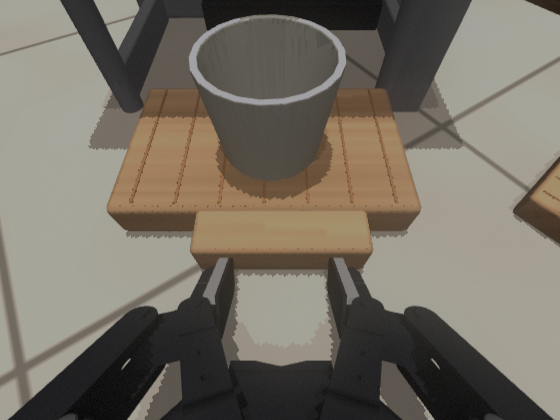

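Still square, cup in place, fingers in contact. The board's front is just short of the legs. I'll check lateral clearance with a magnified overlay.

```bash
python3 - <<'E'
from g import *
im=cv2.imread("pics/w3.png");i=eyes.camera_info("wrist");K=i["intrinsics"];T=np.array(i["tool_from_camera"])
o=monitor.get_obs();W=np.eye(4);W[:3,:3]=R.from_quat(o["ee_rot"]).as_matrix();W[:3,3]=o["position"]
C=np.linalg.inv(W@T)
def pr(ux,uy,z):
    p=C@np.r_[toworld([ux,uy]),z,1];q=K@p[:3];return q[:2]/q[2]
S=4;x0,y0,x1,y1=80,20,480,260
big=cv2.resize(im[y0:y1,x0:x1],None,fx=2,fy=2,interpolation=cv2.INTER_CUBIC);big=cv2.convertScaleAbs(big,alpha=1.6)
def ln(a,b,c):cv2.line(big,*[tuple(int(v) for v in (pr(*q)-[x0,y0])*2) for q in(a,b)],c,1)
for y in(97,-97): ln((.021,y/1000,0),(.021,y/1000,.08),(0,0,255))
ln((.012,-.097,0),(.012,-.136,0),(0,0,255)); ln((.012,.097,0),(.012,.115,0),(0,0,255))
bx,by=-.045,.0005
for a,b in(((.055,.09),(.055,-.09)),((.055,.09),(-.055,.09)),((.055,-.09),(-.055,-.09))): ln((bx+a[0],by+a[1],.028),(bx+b[0],by+b[1],.028),(0,255,0))
cv2.imwrite("pics/ov.png",big)
E
```

```text
(no output)
```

View pics/ov.png

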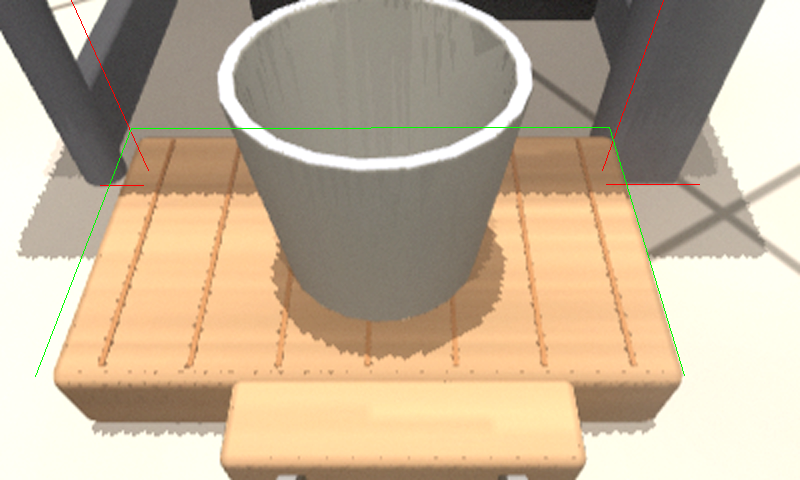

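The magnified overlay shows both legs about 20–25 px left of my prediction. The bay is asymmetric: legs and kerbs centre on y≈-10.5 mm, so the 290 mm body does too. The unit origin therefore lies 10.5 mm further left than I assumed. The board has to move about 11 mm left before entry, so I'll push its right edge at mid-length with shut fingers.

```bash
sed -i 's/^U=.*/U=np.array([.5683,.1273]);UY=.984/' g.py; python3 - <<'E'
from g import *
state()
o=monitor.get_obs();base=(o["position"],R.from_quat(o["ee_rot"]))
for p in[(-.165,-.02,.0105),(-.17,-.09,.06),(-.15,-.155,.06),(-.048,-.155,.05),(-.048,-.150,.012),(-.048,-.127,.012),(-.048,-.119,.012),(-.048,-.104,.012)]:
    print(p,row([*toworld(p[:2]),p[2]],UY,50,base)[:3])
E
```

```text
t 8.525 pos [0.514  0.0096 0.0105] unit [-0.128  -0.0199] hd-unit 0.00032122723988059487 tilt 50.036398161914796 Funit [-0.3953  0.3267] 0.0903334656763557 grip 0.6055824600886541 j [ 0.9451  0.5155 -0.5748  2.184  -1.0749  0.6866  0.7804]
(-0.165, -0.02, 0.0105) [  0.1  23.7 -28.3]
(-0.17, -0.09, 0.06) [ 70. -11. -64.]
(-0.15, -0.155, 0.06) [135.  -23.9 -48.8]
(-0.048, -0.155, 0.05) [135.1 -81.8  35.8]
(-0.048, -0.15, 0.012) [130.1 -52.6  60.3]
(-0.048, -0.127, 0.012) [107.1 -52.6  60.3]
(-0.048, -0.119, 0.012) [ 99.1 -52.6  60.3]
(-0.048, -0.104, 0.012) [ 84.1 -52.6  60.3]
```

Emit:
{"method": "servo_tool", "body": {
  "motion": [
    [0.6, 0, 0.0237, -0.0283, 0, 0, 0],
    [0, 0.03, 0.005, -0.05, 0, 0, 0],
    [0, 0.07, -0.011, -0.064, 0, 0, 0],
    [0, 0.135, -0.024, -0.049, 0, 0, 0],
    [0, 0.135, -0.024, -0.049, 0, 0, 0],
    [0, 0.135, -0.082, 0.036, 0, 0, 0],
    [0, 0.135, -0.082, 0.036, 0, 0, 0],
    [0, 0.135, -0.082, 0.036, 0, 0, 0],
    [0, 0.13, -0.053, 0.06, 0, 0, 0],
    [0, 0.13, -0.053, 0.06, 0, 0, 0],
    [0, 0.13, -0.053, 0.06, 0, 0, 0]
  ]
}}

```text
clock: 9.9
position: [0.6667, 0.0037, 0.0133]
ee_rot: [0.867, -0.263, 0.122, -0.405]
ft_force: [-0.3, -0.5, 0.1]
grip_width: -0.001
```

```bash
python3 - <<'E'
from g import *
state()
E
sed -i 's/print(c,len(p),"board/cv2.imwrite(sys.argv[2].replace(".png","_"+c+".png"),im);print(c,len(p),"board/' look.py; python3 look.py -.047 pics/w4.png
python3 - <<'E'
import cv2,numpy as np
a=cv2.imread("pics/w4.png");b=cv2.imread("pics/w4_top.png")[110:290,140:320]
b=cv2.resize(b,(420,420),interpolation=2);o=np.hstack([a,b]);cv2.imwrite("pics/v4.png",cv2.convertScaleAbs(cv2.resize(o,None,fx=.8,fy=.8),alpha=1.5))
E
```

```text
t 9.9 pos [0.6667 0.0037 0.0133] unit [-0.0485 -0.1504] hd-unit -0.0005298725468363408 tilt 50.05265541550787 Funit [-0.573  -0.0181] 0.09686164091399346 grip -0.0006412352365094887 j [ 0.7373  0.6951 -0.5157  1.8338 -0.9246  0.6771  0.5152]
t 9.9 pos [0.6667 0.0037 0.0133] unit [-0.0485 -0.1504] hd-unit -0.0005298725468363408 tilt 50.05265541550787 Funit [-0.573  -0.0181] 0.09686164091399346 grip -0.0006412352365094887 j [ 0.7373  0.6951 -0.5157  1.8338 -0.9246  0.6771  0.5152]
top 2397 board unit [-0.0469 -0.0089] 0.004093823399331509 1355.187870476073 cup unit [-0.0507 -0.0142] 192
scene 607 board unit [-0.0566 -0.0141] -0.03410004994690974 2902.484767796685 cup unit [-0.0518 -0.0154] 102
```

View pics/v4.png

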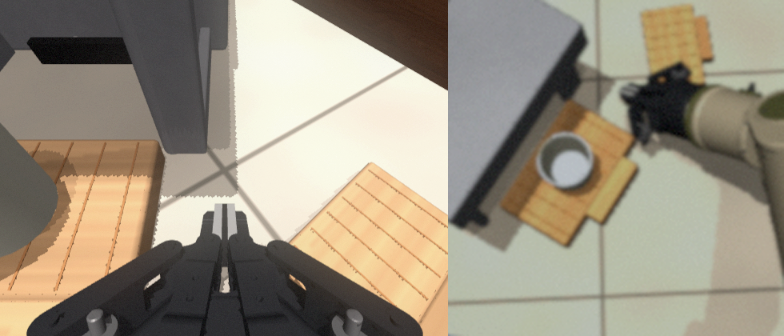

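Emit:
{"method": "servo_tool", "body": {
  "motion": [
    [0, -0.012, 0, 0, 0, 0, 0],
    [0, -0.022, 0, 0, 0, 0, 0],
    [0, -0.026, 0, 0.001, 0, 0, 0],
    [0, -0.029, 0, 0.001, 0, 0, 0],
    [0, -0.032, 0, 0.001, 0, 0, 0],
    [0, -0.035, 0, 0.001, 0, 0, 0],
    [0, -0.038, 0, 0.001, 0, 0, 0],
    [0, -0.041, 0, 0.001, 0, 0, 0],
    [0, -0.043, 0, 0.001, 0, 0, 0],
    [0, -0.045, 0, 0.001, 0, 0, 0],
    [0, -0.045, 0, 0.001, 0, 0, 0]
  ]
}}

```text
clock: 11.42
position: [0.6293, 0.0299, 0.0117]
ee_rot: [0.867, -0.262, 0.122, -0.405]
ft_force: [-0.6, -1.8, -0.4]
grip_width: 0.001
```

```bash
cat > ov.py <<'E'
from g import *
import sys
def overlay(src,out,bx,by,bh,box=(80,20,480,260)):
    im=cv2.imread(src);i=eyes.camera_info("wrist");K=i["intrinsics"];T=np.array(i["tool_from_camera"])
    o=monitor.get_obs();W=np.eye(4);W[:3,:3]=R.from_quat(o["ee_rot"]).as_matrix();W[:3,3]=o["position"];C=np.linalg.inv(W@T)
    def pr(ux,uy,z):
        p=C@np.r_[toworld([ux,uy]),z,1];q=K@p[:3];return q[:2]/q[2]
    x0,y0,x1,y1=box
    big=cv2.convertScaleAbs(cv2.resize(im[y0:y1,x0:x1],None,fx=2,fy=2,interpolation=cv2.INTER_CUBIC),alpha=1.6)
    def ln(a,b,c):cv2.line(big,*[tuple(int(v) for v in (pr(*q)-[x0,y0])*2) for q in(a,b)],c,1)
    for y in(.097,-.097): ln((.021,y,0),(.021,y,.08),(0,0,255))
    P=[np.array([bx,by])+rot(bh)@np.array(v) for v in[(.055,.09),(.055,-.09),(-.055,-.09),(-.055,-.058),(-.08,-.058),(-.08,.038),(-.055,.038),(-.055,.09)]]
    for a,b in zip(P,P[1:]+P[:1]): ln((*a,.028),(*b,.028),(0,255,0))
    cv2.imwrite(out,big)
E
python3 look.py -.047 pics/w5.png
```

```text
t 11.425 pos [0.6293 0.0299 0.0117] unit [-0.0473 -0.1047] hd-unit 0.0004357440552358316 tilt 50.028050458305565 Funit [-1.8278 -0.4595] -0.38154888849792146 grip 0.0008060549217582966 j [ 0.7761  0.6494 -0.5698  1.947  -0.9831  0.6243  0.577 ]
top 2278 board unit [-0.0449  0.0008] -0.013252871786840092 1504.2561258425349 cup unit [-0.05  -0.006] 188
scene 399 board unit [-0.0557 -0.0034] -0.09615947570950256 3154.984059972623 cup unit [-0.053  -0.0067] 96
```

```bash
python3 - <<'E'
from g import *
o=monitor.get_obs();base=(o["position"],R.from_quat(o["ee_rot"]))
for p in[(-.048,-.135,.012),(-.048,-.155,.05),(-.17,-.155,.06),(-.17,-.05,.06),(-.165,-.0095,.0105)]:
    print(p,row([*toworld(p[:2]),p[2]],UY,50,base)[:3])
E
```

```text
(-0.048, -0.135, 0.012) [30.3  0.4 -0.8]
(-0.048, -0.155, 0.05) [ 50.2 -28.8 -25.3]
(-0.17, -0.155, 0.06) [  50.2   41.9 -125.2]
(-0.17, -0.05, 0.06) [ -54.8   42.  -125. ]
(-0.165, -0.0095, 0.0105) [-95.3  76.7 -89.4]
```

Emit:
{"method": "servo_tool", "body": {
  "motion": [
    [0, 0.03, 0, 0, 0, 0, 0],
    [0, 0.05, -0.029, -0.025, 0, 0, 0],
    [0, 0.05, -0.029, -0.025, 0, 0, 0],
    [0, 0.05, 0.042, -0.125, 0, 0, 0],
    [0, 0.05, 0.042, -0.125, 0, 0, 0],
    [0.6, 0.05, 0.042, -0.125, 0, 0, 0],
    [0.6, -0.055, 0.042, -0.125, 0, 0, 0],
    [0.6, -0.055, 0.042, -0.125, 0, 0, 0],
    [0.6, -0.095, 0.077, -0.089, 0, 0, 0],
    [0.6, -0.095, 0.077, -0.089, 0, 0, 0],
    [0.6, -0.095, 0.077, -0.089, 0, 0, 0]
  ]
}}

```text
clock: 12.95
position: [0.4855, -0.015, 0.0102]
ee_rot: [0.867, -0.262, 0.122, -0.405]
ft_force: [0.7, -0.4, 0.9]
grip_width: 0.6
```

```bash
python3 look.py -.047 pics/w6.png; python3 -c "
from ov import *
overlay('pics/w6.png','pics/ov6.png',-.046,.0005,-.01,(80,0,480,240))"
```

```text
t 12.95 pos [ 0.4855 -0.015   0.0102] unit [-0.1644 -0.0098] hd-unit 0.0009315992616084623 tilt 50.07139643343998 Funit [ 0.0743 -0.8069] 0.9200217122132133 grip 0.6003224411748389 j [ 1.0071  0.4938 -0.5472  2.211  -1.041   0.7419  0.814 ]
top 2401 board unit [-0.0449  0.0002] -0.017880583282227303 1354.2892979838011 cup unit [-0.0497 -0.0048] 192
scene 553 board unit [-0.0545 -0.0068] -0.10094160014292886 2946.7713011997193 cup unit [-0.0514 -0.0061] 96
```

View pics/ov6.png

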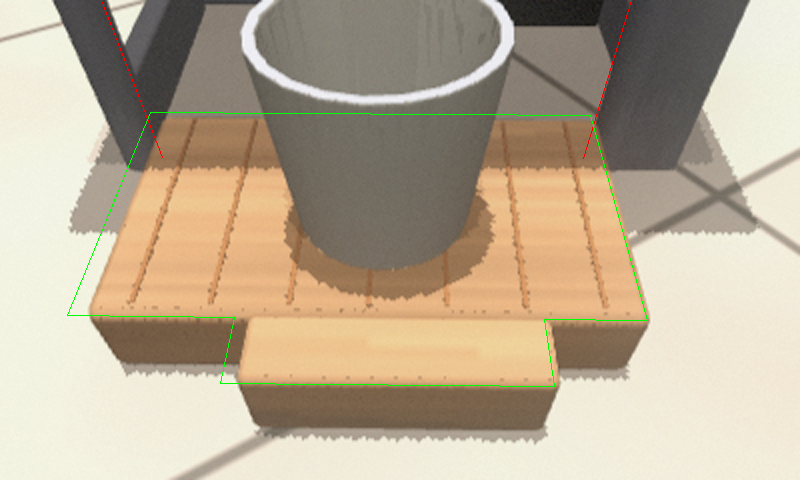

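The wrist view gives the board at y≈-4 mm, yaw≈-0.018, with about 3 mm clearance on the right and 11 mm on the left. That's enough to enter, so I'll push squarely with a slight drift left and watch the force.

Emit:
{"method": "servo_tool", "body": {
  "motion": [
    [0.6, 0.002, -0.0064, 0.0077, 0, 0, 0],
    [0.6, 0.002, -0.0129, 0.0153, 0, 0, 0],
    [0.6, 0.002, -0.018, 0.0214, 0, 0, 0],
    [0.6, 0.002, -0.0212, 0.0253, 0, 0, 0],
    [0.6, 0.002, -0.0231, 0.0276, 0, 0, 0],
    [0.6, 0.002, -0.0251, 0.0299, 0, 0, 0],
    [0.6, 0.0018, -0.0276, 0.0329, 0, 0, 0],
    [0.6, 0.0015, -0.0302, 0.036, 0, 0, 0],
    [0.6, 0.001, -0.0328, 0.0391, 0, 0, 0],
    [0.6, 0.0005, -0.0354, 0.0421, 0, 0, 0],
    [0.6, 0, -0.0379, 0.0452, 0, 0, 0],
    [0.6, -0.0005, -0.0405, 0.0483, 0, 0, 0],
    [0.6, -0.001, -0.0418, 0.0498, 0, 0, 0],
    [0.6, -0.001, -0.0424, 0.0506, 0, 0, 0]
  ]
}}

```text
clock: 14.85
position: [0.5209, 0.0401, 0.01]
ee_rot: [0.867, -0.262, 0.122, -0.405]
ft_force: [-1.3, -2.1, -0.0]
grip_width: 0.596
```

```bash
python3 look.py -.02 pics/w7.png;  python3 -c "
from ov import *
overlay('pics/w7.png','pics/ov7.png',-.018,-.002,0,(80,20,480,260))"
```

```text
t 14.85 pos [0.5209 0.0401 0.01  ] unit [-0.0989 -0.0088] hd-unit 0.00041018637752154863 tilt 50.02969325383975 Funit [-2.4824 -0.1177] -0.02603182416406241 grip 0.5961405136809976 j [ 0.9165  0.5186 -0.6205  2.2009 -1.1252  0.6282  0.782 ]
top 2245 board unit [-0.0214  0.004 ] -0.008923116894672734 1476.7415227842164 cup unit [-0.0226 -0.0012] 174
scene 240 board unit [-0.0456 -0.0031] 0.14823997771920006 3487.802902416972 cup unit [-0.0491 -0.0005] 40
```

View pics/ov7.png

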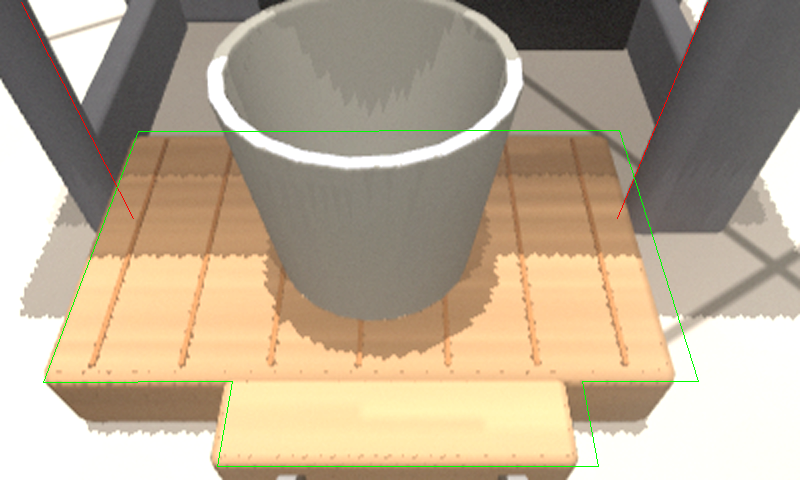

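Entering cleanly, with clearance on both sides. Pushing on.

Emit:
{"method": "servo_tool", "body": {
  "motion": [
    [0.6, 0, -0.0013, 0.0015, 0, 0, 0],
    [0.6, 0, -0.0032, 0.0038, 0, 0, 0],
    [0.6, 0.0002, -0.0058, 0.0069, 0, 0, 0],
    [0.6, 0.0004, -0.009, 0.0107, 0, 0, 0],
    [0.6, 0.0006, -0.0122, 0.0146, 0, 0, 0],
    [0.6, 0.0008, -0.0154, 0.0184, 0, 0, 0],
    [0.6, 0.001, -0.0186, 0.0222, 0, 0, 0],
    [0.6, 0.001, -0.0219, 0.0261, 0, 0, 0],
    [0.6, 0.001, -0.0251, 0.0299, 0, 0, 0],
    [0.6, 0.001, -0.0283, 0.0337, 0, 0, 0],
    [0.6, 0.001, -0.0315, 0.0375, 0, 0, 0],
    [0.6, 0.001, -0.0347, 0.0414, 0, 0, 0],
    [0.6, 0.001, -0.0379, 0.0452, 0, 0, 0],
    [0.6, 0.001, -0.0412, 0.049, 0, 0, 0],
    [0.6, 0.001, -0.0444, 0.0529, 0, 0, 0],
    [0.6, 0.001, -0.0476, 0.0567, 0, 0, 0],
    [0.6, 0.001, -0.0501, 0.0597, 0, 0, 0],
    [0.6, 0.001, -0.0514, 0.0613, 0, 0, 0]
  ]
}}

```text
clock: 17.25
position: [0.5662, 0.1062, 0.01]
ee_rot: [0.867, -0.262, 0.122, -0.405]
ft_force: [-2.3, -2.5, 1.8]
grip_width: 0.601
```

```bash
python3 -c "
from g import *
state()"
```

```text
t 17.25 pos [0.5662 0.1062 0.01  ] unit [-0.0187 -0.0099] hd-unit 0.00038962240379125657 tilt 50.03242854554925 Funit [-3.405   0.5302] 1.8251587250800836 grip 0.601189634622913 j [ 0.8064  0.5768 -0.7044  2.1502 -1.1885  0.4868  0.7282]
```

Emit:
{"method": "servo_tool", "body": {
  "motion": [
    [0.6, 0, -0.0019, 0.0023, 0, 0, 0],
    [0.6, 0, -0.0039, 0.0046, 0, 0, 0],
    [0.6, 0, -0.0058, 0.0069, 0, 0, 0],
    [0.6, 0, -0.0077, 0.0092, 0, 0, 0],
    [0.6, 0, -0.009, 0.0107, 0, 0, 0],
    [0.6, 0, -0.0103, 0.0123, 0, 0, 0],
    [0.6, 0, -0.0116, 0.0138, 0, 0, 0],
    [0.6, 0, -0.0129, 0.0153, 0, 0, 0],
    [0.6, 0, -0.0141, 0.0168, 0, 0, 0],
    [0.6, 0, -0.0141, 0.0168, 0, 0, 0]
  ]
}}

```text
clock: 18.5
position: [0.5781, 0.1241, 0.01]
ee_rot: [0.867, -0.262, 0.122, -0.405]
ft_force: [-3.6, -4.1, 3.1]
grip_width: 0.598
```

```bash
python3 -c "
from g import *
state()"
```

```text
t 18.5 pos [0.5781 0.1241 0.01  ] unit [ 0.0028 -0.01  ] hd-unit 4.8425993357748e-05 tilt 50.01845816606697 Funit [-5.3765  0.7275] 3.0874948829106383 grip 0.5984386065639182 j [ 0.7767  0.5961 -0.7251  2.1316 -1.1972  0.4484  0.7104]
```

Emit:
{"method": "servo_tool", "body": {
  "motion": [
    [0.6, 0, -0.0013, 0.0015, 0, 0, 0],
    [0.6, 0, -0.0026, 0.0031, 0, 0, 0],
    [0.6, 0, -0.0039, 0.0046, 0, 0, 0],
    [0.6, 0, -0.0051, 0.0061, 0, 0, 0],
    [0.6, 0, -0.0051, 0.0061, 0, 0, 0]
  ]
}}

```text
clock: 19.12
position: [0.5824, 0.1305, 0.0099]
ee_rot: [0.867, -0.262, 0.122, -0.405]
ft_force: [-6.4, -5.2, 5.3]
grip_width: 0.602
```

```bash
python3 look.py .085 pics/w8.png; python3 -c "
from ov import *
overlay('pics/w8.png','pics/ov8.png',.090,.000,0,(80,20,480,300))"
```

```text
t 19.125 pos [0.5824 0.1305 0.0099] unit [ 0.0105 -0.01  ] hd-unit -0.00013745183433155894 tilt 50.00757940660866 Funit [-7.8736  2.4028] 5.343296062948102 grip 0.6018780232536781 j [ 0.7654  0.6033 -0.7317  2.1244 -1.1996  0.4347  0.7036]
top 262 board unit [ 0.0834 -0.0048] -0.13361196734421021 3267.0421046865567 cup unit [ 0.085 -0.   ] 0
scene 0 board unit [ 0.0938 -0.0112] -0.02000636235610065 3598.0 cup unit [ 0.085 -0.   ] 0
```

View pics/ov8.png

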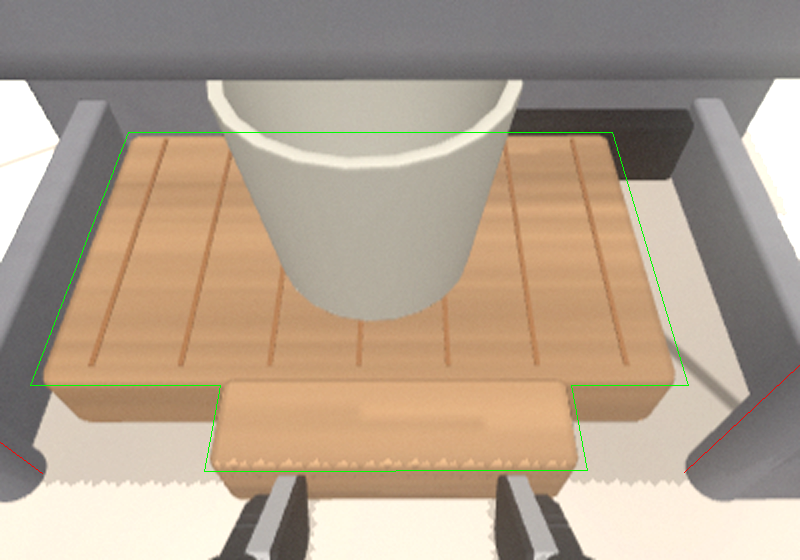

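The board is fully past the legs, square, with the cup centred. The force implies about 11 mm of bumper travel. I'll back off slowly, shut the fingers and go into the left notch with a steeper tilt.

```bash
python3 - <<'E'
from g import *
o=monitor.get_obs();base=(o["position"],R.from_quat(o["ee_rot"]))
for p,t in[((-.045,-.010,.012),50),((-.045,.058,.012),57)]:
    print(p,row([*toworld(p[:2]),p[2]],UY,t,base))
E
```

```text
(-0.045, -0.01, 0.012) [  0.1  34.  -43.9  -0.    0.   -0.1]
(-0.045, 0.058, 0.012) [-67.9  34.1 -43.9   7.    0.   -0.1]
```

Emit:
{"method": "servo_tool", "body": {
  "motion": [
    [0.6, 0, 0.001, -0.0012, 0, 0, 0],
    [0.6, 0, 0.0023, -0.0027, 0, 0, 0],
    [0.6, 0, 0.0036, -0.0042, 0, 0, 0],
    [0.6, 0, 0.0048, -0.0057, 0, 0, 0],
    [0.6, 0, 0.0061, -0.0073, 0, 0, 0],
    [0.6, 0, 0.0074, -0.0088, 0, 0, 0],
    [0.6, 0, 0.0087, -0.0103, 0, 0, 0],
    [0.6, 0, 0.01, -0.0119, 0, 0, 0],
    [0.6, 0, 0.0113, -0.0134, 0, 0, 0],
    [0.6, 0, 0.0126, -0.015, 0, 0, 0],
    [0.6, 0, 0.0193, -0.023, 0, 0, 0],
    [0, 0, 0.0354, -0.0421, 0, 0, 0],
    [0, 0, 0.0354, -0.0421, 0, 0, 0]
  ]
}}

```text
clock: 20.9
position: [0.5517, 0.0828, 0.0094]
ee_rot: [0.867, -0.264, 0.122, -0.404]
ft_force: [0.2, -0.0, 0.1]
grip_width: 0.182
```

```bash
python3 - <<'E'
from g import *
state()
o=monitor.get_obs();base=(o["position"],R.from_quat(o["ee_rot"]))
for p,t in[((-.045,.060,.012),57),((-.035,.060,.012),57),((.01,.06,.012),57)]:
    print(p,row([*toworld(p[:2]),p[2]],UY,t,base))
E
```

```text
t 20.9 pos [0.5517 0.0828 0.0094] unit [-0.0463 -0.0108] hd-unit -0.0027250312605826554 tilt 49.94801452865037 Funit [ 0.0999 -0.2181] 0.14861057404439218 grip 0.18151064155331656 j [ 0.8591  0.5617 -0.6938  2.1695 -1.1585  0.5243  0.7379]
(-0.045, 0.06, 0.012) [-70.8  -2.6  -0.8   7.1  -0.1  -0.1]
(-0.035, 0.06, 0.012) [-70.8  -9.1   6.9   7.1  -0.1  -0.1]
(0.01, 0.06, 0.012) [-70.9 -38.   41.3   7.1  -0.1  -0.1]
```

Emit:
{"method": "servo_tool", "body": {
  "motion": [
    [0, -0.03, -0.0026, -0.001, 3.5, 0, 0],
    [0, -0.071, -0.0026, -0.001, 7, 0, 0],
    [0, -0.071, -0.0026, -0.001, 7, 0, 0],
    [0, -0.071, -0.0026, -0.001, 7, 0, 0]
  ]
}}

```text
clock: 21.4
position: [0.4942, 0.1247, 0.0129]
ee_rot: [0.841, -0.255, 0.138, -0.457]
ft_force: [0.2, 0.0, 0.6]
grip_width: -0.0
```

```bash
python3 - <<'E'
from ov import *
state()
im,d=eyes.camera("wrist");cv2.imwrite("pics/w9.png",im)
# board from wrist depth: points with z .02-.04
i=eyes.camera_info("wrist");K=i["intrinsics"];T=np.array(i["tool_from_camera"]);o=monitor.get_obs()
W=np.eye(4);W[:3,:3]=R.from_quat(o["ee_rot"]).as_matrix();W[:3,3]=o["position"]
v,u=np.mgrid[:420,:560];P=np.stack([(u-K[0,2])/K[0,0]*d,(v-K[1,2])/K[1,1]*d,d,np.ones_like(d)],-1)@(W@T).T
hsv=cv2.cvtColor(im,cv2.COLOR_BGR2HSV)
m=(d>0)&(P[...,2]>.022)&(P[...,2]<.034)&(hsv[...,1]>70)
q=(P[m][:,:2]-U)@rot(UY)
print(len(q),q.min(0),q.max(0))
for y in(-.08,-.05,-.03,0,.02,.03,.05,.07):
    s=q[abs(q[:,1]-y)<.003]
    if len(s):print(y,np.percentile(s[:,0],1),s[:,0].max())
for x in(.015,.02,.05,.07):
    s=q[abs(q[:,0]-x)<.003]
    if len(s):print("x",x,s[:,1].min(),s[:,1].max())
print("z",np.median(P[m][:,2]))
E
```

```text
t 21.4 pos [0.4942 0.1247 0.0129] unit [-0.0432  0.0603] hd-unit -0.0009965401477399771 tilt 57.06650219464558 Funit [ 0.1281 -0.1378] 0.6473513661016264 grip -0.00010874601751288194 j [ 1.1865  0.7396 -1.0059  2.3244 -1.2485  0.3858  0.9931]
19784 [-0.0017 -0.1052] [0.141  0.0903]
-0.08 0.024480167953346073 0.1314983459532076
-0.05 -0.00035519763439984914 0.09906565874418197
-0.03 -0.0005517445958797321 0.06452735978470991
0 -0.0005639061107238685 0.046471879966176945
0.02 -0.0007876816965122831 0.12969115721491264
0.03 -0.0005954603104359557 0.13619769898486017
0.05 0.02440920175863412 0.13642793537389228
0.07 0.024385297939564305 0.13222498347233386
x 0.015 -0.05682679559607278 0.03839721194879727
x 0.02 -0.05667036006177801 0.03840970789779526
x 0.05 -0.08790873699466858 0.09001302769616305
x 0.07 -0.0881819566293468 0.09024575889149797
z 0.027557842777809427
```

Emit:
{"method": "servo_tool", "body": {
  "motion": [
    [0, 0.0, -0.006, 0.008, -1, 0, 0],
    [0, 0.0, -0.013, 0.018, -1.5, 0, 0],
    [0, 0.0, -0.0215, 0.031, -2, 0, 0],
    [0, 0.0, -0.0283, 0.0435, -2, 0, 0],
    [0, 0.0, -0.0283, 0.0435, -2, 0, 0]
  ]
}}

```text
clock: 22.08
position: [0.5229, 0.1701, 0.0133]
ee_rot: [0.849, -0.255, 0.133, -0.442]
ft_force: [-0.7, -0.3, -0.1]
grip_width: -0.002
```

```bash
python3 - <<'E'
from g import *
state()
E
```

```text
t 22.075 pos [0.5229 0.1701 0.0133] unit [0.0105 0.0616] hd-unit 0.003079454878072374 tilt 55.03673647313121 Funit [-0.5806  0.4112] -0.0673071392337618 grip -0.001632471067046599 j [ 1.0994  0.8091 -1.0991  2.2802 -1.2475  0.2157  0.9176]
```

Emit:
{"method": "servo_tool", "body": {
  "motion": [
    [0, 0.005, -0.0011, 0.0016, 0, 0, 0],
    [0, 0.0075, -0.0023, 0.0033, 0, 0, 0],
    [0, 0.0075, -0.0034, 0.0049, 0, 0, 0],
    [0, 0.0075, -0.0046, 0.0066, 0, 0, 0],
    [0, 0.0075, -0.0057, 0.0082, 0, 0, 0],
    [0, 0.0075, -0.0069, 0.0098, 0, 0, 0],
    [0, 0.0075, -0.0077, 0.0111, 0, 0, 0],
    [0, 0.0075, -0.0077, 0.0111, 0, 0, 0]
  ]
}}

```text
clock: 23.08
position: [0.5359, 0.1754, 0.0126]
ee_rot: [0.849, -0.257, 0.133, -0.442]
ft_force: [-2.4, -2.0, 2.1]
grip_width: -0.002
```

```bash
cat > wb.py <<'E'
from g import *
import sys
state()
im,d=eyes.camera("wrist");cv2.imwrite(sys.argv[1],im)
i=eyes.camera_info("wrist");K=i["intrinsics"];T=np.array(i["tool_from_camera"]);o=monitor.get_obs()
W=np.eye(4);W[:3,:3]=R.from_quat(o["ee_rot"]).as_matrix();W[:3,3]=o["position"]
v,u=np.mgrid[:420,:560];P=np.stack([(u-K[0,2])/K[0,0]*d,(v-K[1,2])/K[1,1]*d,d,np.ones_like(d)],-1)@(W@T).T
hsv=cv2.cvtColor(im,cv2.COLOR_BGR2HSV)
m=(d>0)&(P[...,2]>.022)&(P[...,2]<.034)&(hsv[...,1]>70)
q=(P[m][:,:2]-U)@rot(UY)
for y in(-.1,-.08,-.05,-.03,0,.02,.03,.05,.07):
    s=q[abs(q[:,1]-y)<.003]
    if len(s)>30:print("y",y,"front x",np.percentile(s[:,0],1).round(4))
for x in(.015,.02,.025,.03,.04,.05,.07,.09):
    s=q[abs(q[:,0]-x)<.003]
    if len(s)>30:print("x",x,"y range",np.percentile(s[:,1],[.3,99.7]))
m=(d>0)&(P[...,2]>.08)&(P[...,2]<.092); q=(P[m][:,:2]-U)@rot(UY)
q=q[(q[:,0]>.02)&(q[:,0]<.14)&(abs(q[:,1])<.09)]
if len(q)>30: print("rim",len(q),cv2.minEnclosingCircle(q.astype(np.float32)),q.min(0),q.max(0))
E
python3 wb.py pics/w10.png
```

```text
t 23.075 pos [0.5359 0.1754 0.0126] unit [0.0222 0.0536] hd-unit 8.380344628633463e-05 tilt 55.03422545575942 Funit [-3.0378  0.9114] 2.1186262462564063 grip -0.0024320930927727393 j [ 1.0684  0.8251 -1.0944  2.2532 -1.2403  0.2001  0.8994]
y -0.08 front x 0.0254
y -0.05 front x 0.0006
y -0.03 front x 0.0006
y 0 front x 0.0005
y 0.02 front x 0.0008
y 0.03 front x 0.0009
y 0.05 front x 0.021
y 0.07 front x 0.0259
x 0.015 y range [-0.056   0.0523]
x 0.02 y range [-0.0561  0.0602]
x 0.025 y range [-0.0864  0.0881]
x 0.03 y range [-0.0872  0.0888]
x 0.04 y range [-0.0874  0.0889]
x 0.05 y range [-0.0877  0.089 ]
x 0.07 y range [-0.0878  0.0891]
x 0.09 y range [-0.0874  0.0892]
rim 5680 ((0.07411625981330872, -0.003480238374322653), 0.03759583830833435) [ 0.0376 -0.0397] [0.1085 0.0335]
```

Emit:
{"method": "servo_tool", "body": {
  "motion": [
    [0, 0, -0.0011, 0.0016, 0, 0, 0],
    [0, 0, -0.0023, 0.0033, 0, 0, 0],
    [0, 0, -0.0034, 0.0049, 0, 0, 0],
    [0, 0, -0.0046, 0.0066, 0, 0, 0],
    [0, 0, -0.0054, 0.0078, 0, 0, 0],
    [0, 0, -0.0054, 0.0078, 0, 0, 0]
  ]
}}

```text
clock: 23.88
position: [0.5412, 0.1831, 0.0125]
ee_rot: [0.849, -0.257, 0.133, -0.442]
ft_force: [-4.8, -5.6, 5.0]
grip_width: 0.001
```

```bash
python3 wb.py pics/w11.png
```

```text
t 23.875 pos [0.5412 0.1831 0.0125] unit [0.0315 0.0534] hd-unit -0.00016178556061796634 tilt 55.02384235992779 Funit [-7.3687  0.9155] 4.957725445777183 grip 0.0014696540229355221 j [ 1.0549  0.8451 -1.1073  2.2433 -1.241   0.1731  0.8965]
y -0.08 front x 0.0348
y -0.05 front x 0.0098
y -0.03 front x 0.01
y 0 front x 0.0099
y 0.02 front x 0.01
y 0.03 front x 0.0101
y 0.05 front x 0.0288
y 0.07 front x 0.0353
x 0.015 y range [-0.056   0.0376]
x 0.02 y range [-0.0561  0.0384]
x 0.025 y range [-0.0563  0.0533]
x 0.03 y range [-0.0563  0.0528]
x 0.04 y range [-0.087   0.0889]
x 0.05 y range [-0.0872  0.0887]
x 0.07 y range [-0.0877  0.089 ]
x 0.09 y range [-0.0874  0.0887]
rim 3263 ((0.0758194774389267, -0.0021300874650478363), 0.0352323092520237) [ 0.0468 -0.037 ] [0.0823 0.0324]
```

Now shift right.

Emit:
{"method": "servo_tool", "body": {
  "motion": [
    [0, 0.001, 0, 0, 0, 0, 0],
    [0, 0.003, 0, 0, 0, 0, 0],
    [0, 0.005, 0, 0, 0, 0, 0],
    [0, 0.007, 0, 0, 0, 0, 0],
    [0, 0.009, 0, 0, 0, 0, 0],
    [0, 0.011, 0, 0, 0, 0, 0],
    [0, 0.013, 0, 0, 0, 0, 0],
    [0, 0.015, 0, 0, 0, 0, 0],
    [0, 0.015, 0, 0, 0, 0, 0]
  ]
}}

```text
clock: 25.05
position: [0.5523, 0.1763, 0.0125]
ee_rot: [0.849, -0.256, 0.132, -0.443]
ft_force: [-7.5, -1.0, 3.3]
grip_width: -0.002
```

```bash
python3 wb.py pics/w12.png
```

```text
t 25.05 pos [0.5523 0.1763 0.0125] unit [0.0319 0.0404] hd-unit 0.002765542204294924 tilt 55.05867482107079 Funit [-5.0273  5.7112] 3.3458956206304458 grip -0.0022883367988267966 j [ 1.0214  0.8176 -1.0602  2.2143 -1.2189  0.2212  0.8614]
y -0.1 front x 0.036
y -0.08 front x 0.0356
y -0.05 front x 0.0107
y -0.03 front x 0.0106
y 0 front x 0.0106
y 0.02 front x 0.0107
y 0.03 front x 0.0353
y 0.05 front x 0.0353
y 0.07 front x 0.0357
x 0.015 y range [-0.0689  0.0246]
x 0.02 y range [-0.0691  0.0256]
x 0.025 y range [-0.0693  0.0392]
x 0.03 y range [-0.0692  0.0403]
x 0.04 y range [-0.1002  0.076 ]
x 0.05 y range [-0.1004  0.0758]
x 0.07 y range [-0.1003  0.0762]
x 0.09 y range [-0.1008  0.0762]
rim 3211 ((0.07673774659633636, -0.015200314112007618), 0.03521250560879707) [ 0.0476 -0.05  ] [0.0825 0.0197]
```

Emit:
{"method": "servo_tool", "body": {
  "motion": [
    [0, 0.002, 0, 0, 0, 0, 0],
    [0, 0.004, 0, 0, 0, 0, 0],
    [0, 0.006, 0, 0, 0, 0, 0],
    [0, 0.008, 0, 0, 0, 0, 0],
    [0, 0.01, 0, 0, 0, 0, 0],
    [0, 0.012, 0, 0, 0, 0, 0],
    [0, 0.014, 0, 0, 0, 0, 0],
    [0, 0.016, 0, 0, 0, 0, 0],
    [0, 0.0175, 0, 0, 0, 0, 0],
    [0, 0.019, 0, 0, 0, 0, 0],
    [0, 0.019, 0, 0, 0, 0, 0]
  ]
}}

```text
clock: 26.48
position: [0.5681, 0.1659, 0.0126]
ee_rot: [0.849, -0.256, 0.132, -0.443]
ft_force: [-6.8, -1.0, 4.1]
grip_width: -0.001
```

```bash
python3 wb.py pics/w13.png
```

```text
t 26.475 pos [0.5681 0.1659 0.0126] unit [0.032  0.0215] hd-unit 0.00302552654976207 tilt 55.06989402213793 Funit [-4.5971  5.0833] 4.107892302872387 grip -0.000985834199933528 j [ 0.9833  0.7941 -1.0052  2.1749 -1.1881  0.2719  0.8183]
y -0.1 front x 0.0355
y -0.08 front x 0.0107
y -0.05 front x 0.0107
y -0.03 front x 0.0107
y 0 front x 0.0108
y 0.02 front x 0.0292
y 0.03 front x 0.0356
y 0.05 front x 0.0357
x 0.015 y range [-0.0879  0.0058]
x 0.02 y range [-0.0882  0.0066]
x 0.025 y range [-0.0882  0.0207]
x 0.03 y range [-0.1003  0.0287]
x 0.04 y range [-0.1182  0.0572]
x 0.05 y range [-0.1189  0.0572]
x 0.07 y range [-0.1189  0.0572]
x 0.09 y range [-0.1194  0.0573]
rim 3195 ((0.07689665257930756, -0.034177277237176895), 0.03526648133993149) [ 0.0474 -0.0691] [0.0824 0.0007]
```

Emit:
{"method": "servo_tool", "body": {
  "motion": [
    [0, 0.001, 0, 0, 0, 0, 0],
    [0, 0.002, 0, 0, 0, 0, 0],
    [0, 0.0025, 0, 0, 0, 0, 0],
    [0, 0.0025, 0, 0, 0, 0, 0]
  ]
}}

```text
clock: 27.02
position: [0.57, 0.1647, 0.0125]
ee_rot: [0.849, -0.256, 0.132, -0.443]
ft_force: [-7.9, -0.6, 4.2]
grip_width: 0.003
```

```bash
python3 wb.py pics/w14.png | grep -v "^y"
```

```text
t 27.025 pos [0.57   0.1647 0.0125] unit [0.0321 0.0193] hd-unit 0.0032723396334466415 tilt 55.07350536928166 Funit [-4.9224  6.2572] 4.181045242278532 grip 0.003230242009941783 j [ 0.9786  0.7919 -0.9984  2.1699 -1.1839  0.2781  0.8128]
x 0.015 y range [-0.0902  0.0034]
x 0.02 y range [-0.0903  0.0044]
x 0.025 y range [-0.0904  0.0179]
x 0.03 y range [-0.1004  0.0242]
x 0.04 y range [-0.1198  0.0547]
x 0.05 y range [-0.1215  0.0549]
x 0.07 y range [-0.1214  0.0549]
x 0.09 y range [-0.1213  0.055 ]
rim 3179 ((0.07668745517730713, -0.03633058816194534), 0.03514672815799713) [ 0.048 -0.071] [ 0.0818 -0.0016]
```

Emit:
{"method": "servo_tool", "body": {
  "motion": [
    [0, 0.0006, 0, 0, 0, 0, 0],
    [0, 0.0012, 0, 0, 0, 0, 0],
    [0, 0.0012, 0, 0, 0, 0, 0]
  ]
}}

```text
clock: 27.45
position: [0.5705, 0.1644, 0.0125]
ee_rot: [0.849, -0.255, 0.132, -0.443]
ft_force: [-10.9, -1.8, 6.4]
grip_width: 0.0
```

```bash
python3 wb.py pics/w15.png | grep -v "^y"
```

```text
t 27.45 pos [0.5705 0.1644 0.0125] unit [0.0321 0.0187] hd-unit 0.00401904926711516 tilt 55.08432258042845 Funit [-7.5521  8.1148] 6.385684596119708 grip 0.00036128860399200564 j [ 0.9763  0.7908 -0.9953  2.1679 -1.1818  0.2814  0.8102]
x 0.015 y range [-0.091   0.0027]
x 0.02 y range [-0.0909  0.0049]
x 0.025 y range [-0.0908  0.0179]
x 0.03 y range [-0.1005  0.0268]
x 0.04 y range [-0.1203  0.0542]
x 0.05 y range [-0.1217  0.0543]
x 0.07 y range [-0.1224  0.0545]
x 0.09 y range [-0.1222  0.0547]
rim 3193 ((0.07667560875415802, -0.036753490567207336), 0.03495458886027336) [ 0.048  -0.0712] [ 0.0829 -0.0023]
```

The force rise shows the kerb has been met. I'll ease off and back out slowly so the board settles on the leg.

Emit:
{"method": "servo_tool", "body": {
  "motion": [
    [0, -0.001, 0, 0, 0, 0, 0],
    [0, -0.0015, 0.0009, -0.0012, 0, 0, 0],
    [0, -0.002, 0.0017, -0.0025, 0, 0, 0],
    [0, -0.002, 0.0026, -0.0037, 0, 0, 0],
    [0, -0.0025, 0.0034, -0.0049, 0, 0, 0],
    [0, -0.003, 0.0043, -0.0061, 0, 0, 0],
    [0, -0.004, 0.0057, -0.0082, 0, 0, 0],
    [0, -0.006, 0.0092, -0.0131, 0, 0, 0],
    [0, -0.008, 0.02, -0.0287, 0, 0, 0],
    [0, -0.008, 0.0401, -0.0573, 0, 0, 0],
    [0, -0.008, 0.0401, -0.0573, 0, 0, 0]
  ]
}}

```text
clock: 28.88
position: [0.5265, 0.105, 0.0116]
ee_rot: [0.849, -0.259, 0.134, -0.441]
ft_force: [-0.1, 0.8, -0.8]
grip_width: 0.002
```

```bash
python3 wb.py pics/w16.png; python3 -c "
import cv2;cv2.imwrite('pics/v16.png',cv2.convertScaleAbs(cv2.imread('pics/w16.png'),alpha=1.4))"
```

```text
t 28.875 pos [0.5265 0.105  0.0116] unit [-0.0417  0.0224] hd-unit -0.004332730676158358 tilt 54.87851930814815 Funit [0.6636 0.5194] -0.8279679554160553 grip 0.0016851629016215682 j [ 1.1191  0.7128 -0.9528  2.2413 -1.1227  0.4072  0.8274]
y -0.1 front x 0.0311
y -0.08 front x 0.0068
y -0.05 front x 0.0064
y -0.03 front x 0.0065
y 0 front x 0.0066
y 0.02 front x 0.0313
y 0.03 front x 0.0315
y 0.05 front x 0.0314
x 0.015 y range [-0.0904  0.0038]
x 0.02 y range [-0.0903  0.004 ]
x 0.025 y range [-0.098   0.0038]
x 0.03 y range [-0.1014  0.0538]
x 0.04 y range [-0.1091  0.0548]
x 0.05 y range [-0.1176  0.0547]
x 0.07 y range [-0.1216  0.0552]
x 0.09 y range [-0.1209  0.055 ]
rim 4365 ((0.08015356212854385, -0.03672671690583229), 0.038003575056791306) [ 0.0427 -0.074 ] [ 0.118  -0.0009]
```

View pics/v16.png

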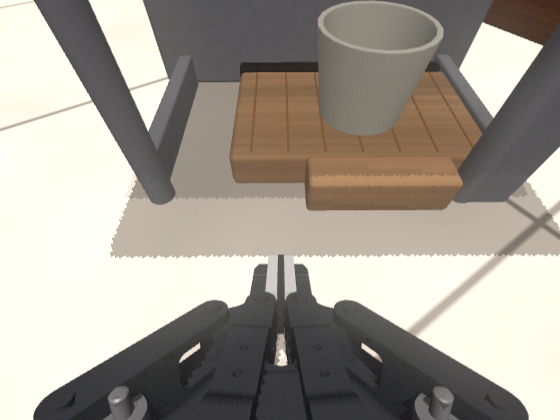

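Emit:
{"method": "servo_tool", "body": {
  "motion": [
    [0, 0, 0.01, -0.03, 0, 0, 0],
    [0, 0, 0.01, -0.06, 0, 0, 0],
    [0, 0, 0.01, -0.06, 0, 0, 0],
    [0, 0, 0.01, -0.06, 0, 0, 0]
  ]
}}

```text
clock: 29.42
position: [0.4971, 0.0634, 0.0387]
ee_rot: [0.849, -0.256, 0.133, -0.442]
ft_force: [-0.0, -0.3, -0.6]
grip_width: -0.003
```

```bash
python3 wb.py pics/w17.png; python3 -c "
from h import *
print(ticket.hand_in())"
```

```text
t 29.425 pos [0.4971 0.0634 0.0387] unit [-0.0926  0.0239] hd-unit 0.0006421401046846631 tilt 55.02969402065293 Funit [-0.3008 -0.1635] -0.5513768640227799 grip -0.002887202416391744 j [ 1.2198  0.5771 -0.9211  2.2712 -1.0572  0.5758  0.773 ]
y -0.1 front x 0.0305
y -0.08 front x 0.0056
y -0.05 front x 0.0053
y -0.03 front x 0.0053
y 0 front x 0.0056
y 0.02 front x 0.0303
y 0.03 front x 0.0304
y 0.05 front x 0.0305
x 0.015 y range [-0.0906  0.0038]
x 0.02 y range [-0.0908  0.0036]
x 0.025 y range [-0.0979  0.0039]
x 0.03 y range [-0.1012  0.0543]
x 0.04 y range [-0.1068  0.0552]
x 0.05 y range [-0.1126  0.0548]
x 0.07 y range [-0.1217  0.0549]
x 0.09 y range [-0.1223  0.0553]
rim 2382 ((0.07951704412698746, -0.037459250539541245), 0.03744422271847725) [ 0.0424 -0.0742] [ 0.1167 -0.0013]
the job is handed in; nothing more can be done
None
```

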